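# Close a batch of capsules in the bench capsule filler

## Task

Close the capsules in the bench capsule filler: take the steel tamper from its tray, set it flat inside the guard on top of the caps, and press it squarely straight down until the sprung plate sits hard and level on its stop and the caps are flush, keeping up the firm pressure for a full second but not crushing anything. Then put the tamper back flat in its tray and leave everything else on the bench where it stands.

Things in the scene. Friction and masses are not known exactly. Their poses are not given: they have to be found in the camera images.
- tamper_center (a point): The tamper, loose, upright in its tray: flat stainless plate 86 (x) x 58 (y) x 8 mm, a 16 mm stem on its centre, on that a black grip bar 54 (x) x 16 (y) x 26 mm; 56 mm high in all, about 0.36 kg. This point is on its axis, 28 mm above the pressing face; z points up. The bar spans 30 to 56 mm above the face, its centre 15 mm above this point; pinch it across its 16 mm width (y).
- tamper: The same tamper: the centre of its flat pressing face (underside), same axes.
- platen: The filler's sprung plate, 150 (x) x 114 (y) mm, on a spring at each corner; can tilt a little. Origin: centre of the steel cap plate's top face, 56 mm above the bench when up; z up. It goes down 4 to 14 mm to a stop beneath it, set for the capsule size, whose height cannot be seen. The springs push back 3 N at the top, 5 to 9 N at the stop.
- cap_tops (a point): Centre of the tops of the 24 white caps while open, 5 mm above platen's origin, moving with it: 6 (along x) x 4 (along y) caps, pitch 14 mm, each 5 mm proud of the cap plate until pushed flush; there they stay. Together they give way at about 11 N, after the plate has met its stop. A steady press of 15 to 22 N is firm enough; more than 28 N crushes the filler.
- guard_mouth (a point): Centre of the mouth of the steel guard round the caps, carried on the plate, 16 mm above platen's origin. Clear inside 92 (x) x 64 (y) mm, walls upright to 9 mm above that origin, then a lip flared outward at 45 degrees to 16 mm. The tamper drops in with 3 mm to spare each side, long side along x, either way round.
- filler: The capsule filler's fixed base, aluminium, 156 (x) x 120 (y) mm, stands on the bench and does not move; origin on the bench at its centre; same yaw as the plate above it.
- tray: The tamper's shallow steel tray, fixed on the bench: outside 136 (x) x 108 (y) mm, 15 mm high, walls 3 mm, inner floor 3 mm above the bench. Origin: centre of its underside.
- cap_front_left (a joint): How far the corner cap at the plate's -x +y corner has been pushed in: 0 open (5 mm proud), 0.005 m closed, flush. It stays where it is pushed.
- cap_front_right (a joint): The same for the cap at the -x -y corner.
- cap_rear_left (a joint): The same for the cap at the +x +y corner.
- cap_rear_right (a joint): The same for the cap at the +x -y corner.
- tube_rack: Bystander: white wire test-tube rack 56 x 116 mm, with glass tubes up to 130 mm high, at the back. Leave it.
- wash_bottle: Bystander: white wash bottle, 72 mm diameter, 215 mm high with its bent spout, to the left. Leave it.
- stopper0: Bystander: grey rubber stopper, 24 mm diameter, 22 mm high, between filler and tray. Leave it.
- stopper1: Bystander: grey rubber stopper, 21 mm diameter, 20 mm high, between filler and tray. Leave it.
- stopper2: Bystander: grey rubber stopper, 27 mm diameter, 25 mm high, between filler and tray. Leave it.
- spatula: Bystander: flat steel spatula 200 mm long, lying near the robot. Leave it.
- carton: Bystander: white medicine carton 46 x 72 x 92 mm, at the back. Leave it.
- capsule_jar: Bystander: amber glass jar, 60 mm diameter, 80 mm high, white lid, at the back middle. Leave it.
Mind the look-alikes: they are no part of the job. Leave any pink or yellow look-alike of the filler alone.

How it is judged (in metres and radians):
On the way:
1. the tamper bears on the sprung plate with at least 13 N, plate at least 3.5 mm down and level within 0.03 rad, all four corner caps pushed in at least 4 mm, for 0.5 s (contact force between tamper and platen above 13 N and z of platen in the frame of filler below 0.0525 m and angle between platen's own z axis and vertical below 0.03 rad and value of joint each of cap_front_left, cap_front_right, cap_rear_left, cap_rear_right above 0.004 m), for 0.5 s.
At the end, for the whole second after the job is handed in: The four corner caps stay pushed in at least 4 mm of 5; the tamper stands released and at rest in its tray, within 30 mm of the tray's centre, its face within 3 mm of the tray's floor and tilted less than 0.06 rad (value of joint each of cap_front_left, cap_front_right, cap_rear_left, cap_rear_right above 0.004 m and horizontal distance between tamper and tray below 0.03 m and z of tamper in the frame of tray below 0.006 m and angle between tamper's own z axis and vertical below 0.06 rad and linear speed of tamper below 0.02 m/s); the robot touches nothing.
It fails at once if the filler is crushed: the tamper bears on the plate with more than 28 N (contact force between tamper and platen above 28 N).
It fails at once if a bystander is moved by more than 30 mm (distance of any of tube_rack, wash_bottle, stopper0, stopper1, stopper2, spatula, carton, capsule_jar from where it was at the start of the episode above 0.03 m).
It also fails if it takes over 69 s, if anything falls off the work surface, if the arm or the gripper's body presses on something with over 40 N, if the wrist force passes 120 N, or if a joint passes its speed limit or range.

## Robot

A 6-joint arm with a two-finger parallel gripper is mounted at the origin on the work surface. World frame = base frame: x ahead of the robot, y to its left, z up, the work surface at z = 0. Lengths are in mm, angles in rad, forces in N, time in s.
With the tool pointing down it reaches from about 400 to 925 mm from the base axis. Payload 12.5 kg.
Tool frame: the origin (TCP) lies midway between the tips of the shut fingers; the grasp point (between the pads) lies 19 mm behind it (env.tcp_to_grasp is the distance from the TCP to the grasp point, in mm); z points along the fingers, y is the line along which they close (so a half turn about z gives the same grasp; the last joint's range is limited). The gripper opens to 95 mm and grips with 3 to 60 N. Pads are 20 mm wide; open, the fingers measure 119 mm over their backs; the gripper's body (75 mm by 180 mm) begins 59 mm behind the grasp point.
Start: joints at [-1.391, 0.491, 1.559, -0, 1.092, -0.106], TCP at [176.226, -599.659, 214.661] pointing down, gripper open.
Joint ranges: [-3.1, 3.1], [-0.84, 2.19], [0.05, 2.79], [-1.13, 4.28], [0.06, 2.93], [-2.69, 2.69]. Speed limits (rad/s): [2.22, 2.22, 2.79, 3.14, 3.14, 3.14].

## Interface

Orientations are given as [roll, pitch, yaw] about the fixed x, y, z axes, in that order (R = Rz(yaw) Ry(pitch) Rx(roll)).
In Python, from cell import env gives the robot as it stands. The module is installed in compiled form; this text tells all that it offers.
- The arm moves only by the tool step_arm, never from a script. Its argument "plan" is a list that holds one entry, the list of rows, each a list of 5 numbers: the shift along the tool's x, y, z in mm, then the turn about the tool's z in degrees, then the opening, from -1 (shut) to 1 (fully open). A call has 1 to 8 rows; each row is the pose to reach, as a shift and turn from the pose commanded when the call began, along the tool's axes at that moment; what a row does not reach only later rows make up. A row lasts 1/12 s, in which the tool goes at most 41.7 mm and 7.16 degrees, less where a joint would pass 70% of its speed; a pose out of reach is approached as far as the arm can. A call with a gripper value outside its range is refused whole. The fingers move at their own pace and stop on an object; the grip force is fixed at half the most. Time passes only in rows, so rows that repeat a pose let the fingers close. It gives the time, the measured TCP pose, the force, the opening and the grip force at its end, in the units of the state.
- env.state(): the state, without advancing time (a new reading comes with each control period).
- env.read_camera(name): name is "side" or "top" or "wrist"; returns the picture (420x560x3 uint8, blue, green, red); there is no depth.
- env.get_calibration(name): a dict with "K" (3x3 intrinsics, pixels), "D" ([k1, k2, p1, p2, k3] as OpenCV has them; the pictures are not rectified), "extrinsics" (4x4, takes a point from world to camera coordinates). Camera axes: x right, y up, looking along -z (the intrinsics and any distortion apply to the point x, -y, -z); pixel columns grow to the right and rows downward; lengths in mm; the calibration is good to about 2 mm. A picture is of the moment at which its call begins: read the wrist's pose just before it. get_calibration takes no time and is no camera call; for the wrist camera it gives the pose at the moment of the call.
- env.job_done(): hands the job in; it is judged then, once.
The state is a dict: "t": time; "joints": joint angles; "qvel": joint speeds; "tau": joint torques, N m; "eef_pos": TCP position; "tcp_rot": TCP orientation; "ft_force": force on the tool from outside, world axes, zero at the start; "moment": the same for the moment, N m; "opening": opening from 0.0 (shut) to 1.0 (fully open); "grip_force": force on a finger pad.
Only numpy, scipy, OpenCV 4.12 (cv2) and the standard library are available. Lean on these libraries where they do the work, as an engineer would, in place of code of your own. Each camera call takes 0.05 s, during which the arm holds its last target. There are 200 camera calls.

## Working session

There is one attempt and no reset: what is moved stays moved. The work goes in short steps, Python scripts to look and compute and a tool call to move; the robot and the scene stay as the last step left them, time stands still between calls to the robot, and variables do not carry over. Pictures are saved under pics/ and viewed, at most 10 in all, crops included, and the job is handed in when it is done.

Besides the shell and the picture viewer there is one more tool, called as a command line: name --argument value ..., lists and objects as JSON in quotes. step_arm: Moves the arm, as the interface text tells. Its arguments: {"type":"object","properties":{"plan":{"type":"array"}},"required":["plan"]}

```bash
mkdir -p pics; cat > h.py <<'E'
import numpy as np, cv2
from cell import env
def cal(n):
    c=env.get_calibration(n); return np.array(c["K"],float),np.array(c["D"],float),np.array(c["extrinsics"],float)
def ray(c,uv):
    K,D,E=c; p=cv2.undistortPoints(np.array(uv,float).reshape(-1,1,2),K,D).reshape(-1,2)
    d=np.c_[p[:,0],-p[:,1],-np.ones(len(p))]@E[:3,:3]
    return -E[:3,:3].T@E[:3,3], d
def onz(c,uv,z):
    o,d=ray(c,uv); return o+d*((z-o[2])/d[:,2])[:,None]
def proj(c,P):
    K,D,E=c; q=np.atleast_2d(P)@E[:3,:3].T+E[:3,3]; q=q*[1,-1,-1]
    return cv2.projectPoints(q,np.zeros(3),np.zeros(3),K,D)[0].reshape(-1,2)
def snap(n,f):
    c=cal(n); im=env.read_camera(n); cv2.imwrite(f"pics/{f}.png",im); np.savez(f"pics/{f}.npz",*c); return c,im
def load(f):
    z=np.load(f"pics/{f}.npz"); return tuple(z[k] for k in z.files),cv2.imread(f"pics/{f}.png")
E
python3 - <<'E'
from h import *
s=env.state(); print(s)
for n in("top","side"):
    c,im=snap(n,n+"0"); print(n,c[0][0,0],c[1],ray(c,[(280,210)]))
print(env.tcp_to_grasp)
E
```

```text
{'t': 0.0, 'joints': array([-1.39058748e+00,  4.91566850e-01,  1.55942743e+00,  1.96300569e-05,
        1.09170875e+00, -1.05638387e-01]), 'qvel': array([0.00031836, 0.00063186, 0.00027652, 0.00338533, 0.00121547,
       0.00018749]), 'tau': array([-2.70351984e-04, -6.12632990e+01, -2.58179820e+01,  6.92579267e-02,
        4.82131785e-02, -8.22820152e-05]), 'eef_pos': array([ 176.19253001, -599.40612228,  214.06480366]), 'tcp_rot': array([-3.14049030e+00, -1.34393889e-04,  2.85838101e-01]), 'ft_force': array([ 0.24487025, -0.15071627, -0.43857728]), 'moment': array([-0.04789553, -0.0033293 , -0.01172931]), 'grip_force': 0.0, 'opening': 0.9990503414908486}
top 423.42945576088624 [0.04540827 0.         0.         0.         0.        ] (array([ 281.6667705 ,  116.15302853, 1002.07934791]), array([[ 0.23034593, -0.03221555, -0.97259021]]))
side 475.54345779194654 [-0.09068434  0.          0.          0.          0.        ] (array([  458.99668864, -1005.53288493,   785.92204121]), array([[ 0.04240511,  0.84074248, -0.53989404]]))
18.8
```

View pics/top0.png

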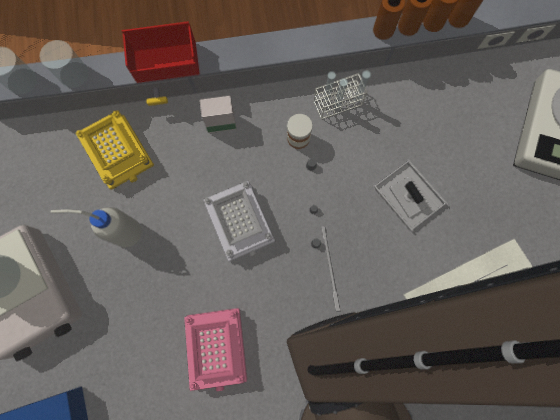

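View pics/side0.png

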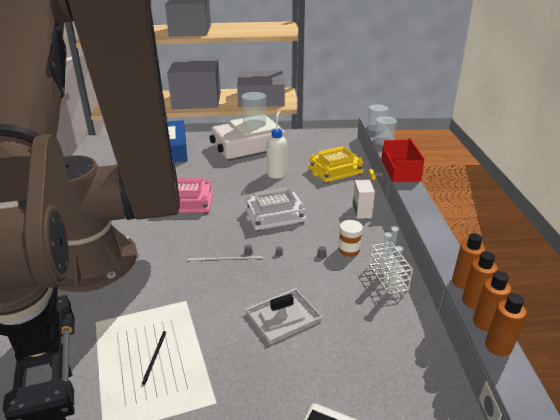

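The top view shows the tray at about (410,196) with the black grip at (414,191), and the grey filler at (238,222), with its caps around (237,219). The stoppers are at (311,165), (313,209) and (316,243).

```bash
python3 - <<'E'
from h import *
c,im=load("top0")
m=np.zeros(im.shape[:2],np.uint8); m[165:225,385:440]=(im[165:225,385:440].max(2)<45)*255
cs=max(cv2.findContours(m,0,1)[0],key=cv2.contourArea)
b=cv2.boxPoints(cv2.minAreaRect(cs)); P=onz(c,b,56); print("grip",b,P.mean(0),P[1]-P[0],P[2]-P[1])
tr=[(409,161),(447,199),(416,231),(374,194)]
T=onz(c,tr,15); print("tray",T,T.mean(0))
F=onz(c,[(248,182),(273,247),(221,258),(205,200)],56); print("filler",F,F.mean(0),np.linalg.norm(np.diff(F,axis=0),axis=1))
C=onz(c,[(240,198),(255,232),(233,239),(220,206)],61); print("caps",C,C.mean(0))
for n in ("stop",): print(onz(c,[(311,165),(313,209),(316,243)],20))
w=cal("wrist"); print(w[0],w[1]); o,d=ray(w,[(280,210)]); print(o,d,env.state()["eef_pos"])
E
```

```text
grip [[403.98645 185.58112]
 [410.5135  180.91895]
 [423.55402 199.17569]
 [417.02698 203.83786]] [ 498.85211891 -226.27253227   56.        ] [  8.64859343 -17.32653531   0.        ] [-47.48048322 -19.30835407   0.        ]
tray [[ 587.89333886 -247.90313807   15.        ]
 [ 479.67097716 -314.88780693   15.        ]
 [ 415.17803808 -224.63209424   15.        ]
 [ 519.13599931 -146.4924623    15.        ]] [ 500.46958835 -233.47887538   15.        ]
filler [[583.84526064 148.1520255   56.        ]
 [423.70064395 113.67843414  56.        ]
 [417.47971007 232.15696732  56.        ]
 [556.33557636 252.21674787  56.        ]] [495.34029775 186.55104371  56.        ] [163.81308482 118.64174157 140.29734993]
caps [[547.02040709 171.48231239  61.        ]
 [462.96557778 148.64744057  61.        ]
 [454.90787608 199.73159505  61.        ]
 [535.38411368 219.23977462  61.        ]] [500.06949365 184.77528066  61.        ]
[[614.15235548  -8.85949385  20.        ]
 [504.35867748   5.53052589  20.        ]
 [422.73767252  12.85713477  20.        ]]
[[344.45786668   0.         280.44084464]
 [  0.         344.45786668 211.97388817]
 [  0.           0.           1.        ]] [-0.0532469  0.         0.         0.         0.       ]
[ 248.56411998 -577.89088593  383.3912564 ] [[-0.25553014 -0.07201659 -0.964133  ]] [ 176.17943228 -599.42175963  214.1262113 ]
```

step_arm --plan '[[[415, -267, 0, -6, 1], [415, -267, 0, -6, 1], [415, -267, 0, -6, 1], [415, -267, 0, -6, 1], [415, -267, 0, -6, 1], [415, -267, 0, -6, 1], [415, -267, 0, -6, 1], [415, -267, 0, -6, 1]]]'

```text
t: 0.77
eef_pos: [395.2, -345.8, 214.5]
tcp_rot: [-3.141, 0.0, 0.39]
ft_force: [0.8, -0.6, -0.2]
opening: 1.001
grip_force: 0.0
```

step_arm --plan '[[[130, -65, 0, 0, 1], [130, -65, 0, 0, 1], [130, -65, 0, 0, 1], [130, -65, 0, 0, 1], [130, -65, 0, 0, 1], [130, -65, 0, 0, 1]]]'

```text
t: 1.27
eef_pos: [490.2, -237.1, 214.3]
tcp_rot: [-3.141, 0.0, 0.393]
ft_force: [0.1, -0.3, 0.5]
opening: 1.0
grip_force: 0.0
```

```bash
python3 - <<'E'
from h import *
s=env.state(); print(s["eef_pos"],s["tcp_rot"],s["ft_force"]); snap("wrist","w1")
E
```

```text
[ 490.15281442 -237.059751    214.29461669] [-3.14120017e+00  4.92879118e-04  3.93018283e-01] [ 0.09168558 -0.29603519  0.49865823]
```

View pics/w1.png

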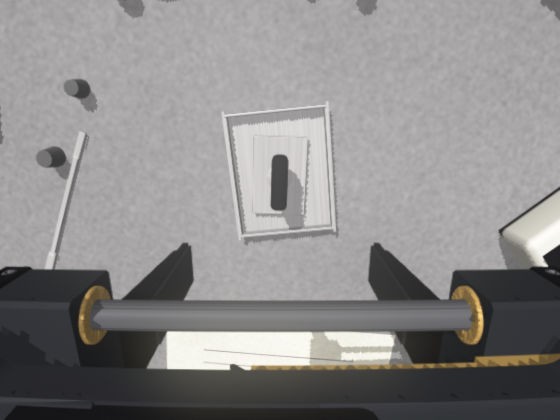

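The wrist view has the grip bar at (279,182), nearly aligned with the tool. The tamper plate spans (252,137) to (307,215), and the tray corners are near (225,115), (328,105), (334,230) and (242,237).

```bash
cat > grip.py <<'E'
from h import *
def grip(f,box,z=59):
    c,im=load(f); x0,y0,x1,y1=box
    m=np.zeros(im.shape[:2],np.uint8); m[y0:y1,x0:x1]=(im[y0:y1,x0:x1].max(2)<60)*255
    cs=max(cv2.findContours(m,0,1)[0],key=cv2.contourArea)
    b=cv2.boxPoints(cv2.minAreaRect(cs)); P=onz(c,b,z)[:,:2]
    e=[P[1]-P[0],P[2]-P[1]]; l=max(e,key=np.linalg.norm); l=l*np.sign(l[0])
    return b,P.mean(0),[np.linalg.norm(k) for k in e],np.degrees(np.arctan2(l[1],l[0]))
E
python3 - <<'E'
from grip import *
print(grip("w1",(255,140,305,225)))
c,im=load("w1")
T=onz(c,[(223,115),(328,103),(335,231),(241,239)],15); print(T.mean(0),T,np.linalg.norm(np.diff(T,axis=0),axis=1))
P=onz(c,[(253,137),(307,137),(305,214),(253,214)],11); print(P.mean(0),P,np.linalg.norm(np.diff(P,axis=0),axis=1))
print(proj(c,[[490.2,-237,214-0]]), ray(c,[(280,210)]))
E
```

```text
Traceback (most recent call last):
  File "grip.py", line 5, in grip
    cs=max(cv2.findContours(m,0,1)[0],key=cv2.contourArea)
ValueError: max() iterable argument is empty
```

```bash
python3 - <<'E'
from h import *
c,im=load("w1"); print(im.shape,im[182,265:295].tolist())
E
```

```text
(420, 560, 3) [[207, 207, 211], [205, 206, 209], [200, 201, 204], [195, 195, 198], [191, 192, 195], [180, 181, 184], [104, 103, 104], [75, 74, 75], [74, 73, 74], [75, 73, 74], [75, 74, 75], [75, 74, 75], [75, 73, 75], [75, 74, 75], [75, 74, 75], [75, 73, 75], [75, 74, 75], [75, 73, 74], [74, 72, 73], [71, 71, 72], [71, 71, 72], [74, 73, 75], [95, 95, 96], [136, 137, 138], [141, 141, 143], [144, 144, 146], [148, 148, 151], [150, 150, 152], [150, 150, 152], [147, 147, 149]]
```

```bash
sed -i 's/<60/<95/' grip.py; python3 - <<'E'
from grip import *
print(grip("w1",(255,140,305,225)))
c,im=load("w1")
T=onz(c,[(223,115),(328,103),(335,231),(241,239)],15); print(T.mean(0),T,np.linalg.norm(np.diff(T,axis=0),axis=1))
P=onz(c,[(253,137),(307,137),(305,214),(253,214)],11); print(P.mean(0),P,np.linalg.norm(np.diff(P,axis=0),axis=1))
print(proj(c,[[490.2,-237,100]]), ray(c,[(280,210)]))
E
```

```text
(array([[270.45636, 208.85342],
       [272.20374, 154.68399],
       [287.8004 , 155.1871 ],
       [286.05304, 209.35654]], dtype=float32), array([ 501.67091243, -230.03999519]), [np.float64(52.614492695175144), np.float64(14.614589219172673)], np.float64(20.301524962220718))
[ 502.67546977 -232.60760024   15.        ] [[ 537.27944991 -152.2054162    15.        ]
 [ 589.76544385 -247.68519661   15.        ]
 [ 466.69156148 -312.65081915   15.        ]
 [ 416.96542386 -217.88896901   15.        ]] [108.95488987 139.16792962 107.0163399 ]
[ 499.34814752 -231.18668126   11.        ] [[ 527.88034532 -188.95375675   11.        ]
 [ 549.83770768 -241.90631409   11.        ]
 [ 471.05805101 -273.98140144   11.        ]
 [ 448.61648608 -219.90525277   11.        ]] [57.32450689 85.05907084 58.54787521]
[[281.28383345 207.02473018]] (array([ 559.87847953, -207.67751498,  383.52820523]), array([[-0.24659039, -0.09968305, -0.96399738]]))
```

step_arm --plan '[[[13, -2, 90, 1.5, 1], [13, -2, 90, 1.5, 1], [13, -2, 90, 1.5, 1], [13, -2, 90, 1.5, 1], [13, -2, 90, 1.5, 1]]]'

```text
t: 1.73
eef_pos: [501.0, -232.2, 125.6]
tcp_rot: [3.141, 0.0, 0.363]
ft_force: [0.7, 0.3, -0.6]
opening: 1.001
grip_force: 0.0
```

```bash
python3 - <<'E'
from grip import *
s=env.state(); print(s["eef_pos"],s["tcp_rot"],s["ft_force"]); c,im=snap("wrist","w2")
g=proj(c,[[501.5,-230,59]])[0].astype(int); print(g)
print(grip("w2",(g[0]-35,g[1]-65,g[0]+35,g[1]+65)))
E
```

```text
[ 500.95286266 -232.22126642  125.60920457] [3.14144912e+00 6.37711177e-05 3.63494775e-01] [ 0.74512829  0.34693037 -0.60046866]
[278 222]
(array([[268.99997, 254.99997],
       [268.99997, 183.99997],
       [288.99997, 183.99997],
       [288.99997, 254.99997]], dtype=float32), array([ 502.94174522, -229.65384368]), [np.float64(53.21259664504326), np.float64(13.91514191172837)], np.float64(20.31026045810752))
```

View pics/w2.png

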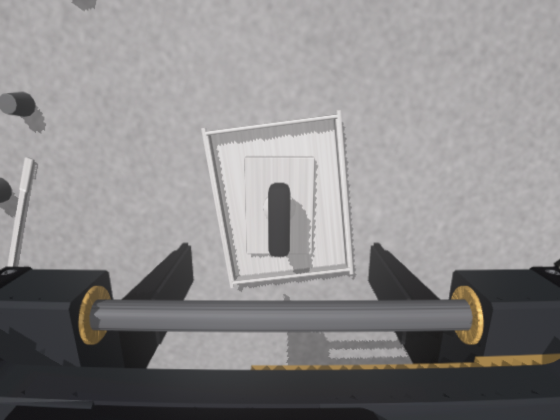

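The bar is at (279,220), parallel to the tool's x axis and centred, so I'm descending to grasp it.

step_arm --plan '[[[2, -2, 35, 0, 1], [2, -2, 70, 0, 1], [2, -2, 98, 0, 1], [2, -2, 98, 0, 1], [2, -2, 98, 0, 1]]]'

```text
t: 2.2
eef_pos: [502.5, -229.2, 27.8]
tcp_rot: [3.141, -0.0, 0.364]
ft_force: [0.1, -0.0, 0.5]
opening: 1.003
grip_force: 0.0
```

step_arm --plan '[[[0, 0, 0, 0, -1], [0, 0, 0, 0, -1], [0, 0, 0, 0, -1], [0, 0, 0, 0, -1], [0, 0, 0, 0, -1], [0, 0, 0, 0, -1], [0, 0, 0, 0, -1], [0, 0, 0, 0, -1]]]'

```text
t: 2.87
eef_pos: [502.2, -228.6, 26.7]
tcp_rot: [3.142, 0.0, 0.364]
ft_force: [-0.1, -0.3, -0.3]
opening: 0.497
grip_force: 0.0
```

step_arm --plan '[[[0, 0, 0, 0, -1], [0, 0, 0, 0, -1], [0, 0, 0, 0, -1], [0, 0, 0, 0, -1], [0, 0, 0, 0, -1], [0, 0, 0, 0, -1], [0, 0, 0, 0, -1], [0, 0, 0, 0, -1]]]'

```text
t: 3.53
eef_pos: [502.4, -228.8, 26.6]
tcp_rot: [3.141, -0.0, 0.364]
ft_force: [0.9, -1.4, -2.0]
opening: 0.171
grip_force: 30.0
```

step_arm --plan '[[[0, 0, -10, 0, -1], [0, 0, -40, 0, -1], [0, 0, -80, 0, -1], [0, 0, -120, 0, -1], [0, 0, -150, 0, -1], [0, 0, -170, 0, -1], [0, 0, -180, 0, -1], [0, 0, -180, 0, -1]]]'

```text
t: 4.2
eef_pos: [502.4, -228.7, 208.6]
tcp_rot: [3.139, -0.002, 0.364]
ft_force: [-0.4, 0.0, -4.9]
opening: 0.17
grip_force: 30.0
```

step_arm --plan '[[[4, -20, 0, 1, -1], [10, -55, 0, 2, -1], [17, -90, 0, 3, -1], [24, -125, 0, 4, -1], [30, -160, 0, 5, -1], [37, -195, 0, 6, -1], [42, -225, 0, 6.3, -1], [46, -245, 0, 6.3, -1]]]'

```text
t: 4.87
eef_pos: [455.9, 19.1, 205.0]
tcp_rot: [-3.14, 0.003, 0.255]
ft_force: [0.2, 0.1, -4.1]
opening: 0.164
grip_force: 30.0
```

step_arm --plan '[[[3, -35, 0, 0, -1], [6, -70, 0, 0, -1], [9, -105, 0, 0, -1], [11, -130, 0, 0, -1], [12, -145, 0, 0, -1], [12, -150, 0, 0, -1], [12, -150, 0, 0, -1]]]'

```text
t: 5.45
eef_pos: [430.8, 165.5, 205.3]
tcp_rot: [-3.142, 0.003, 0.256]
ft_force: [0.3, -0.7, -4.6]
opening: 0.167
grip_force: 30.0
```

```bash
python3 - <<'E'
from grip import *
s=env.state(); print(s["eef_pos"],s["tcp_rot"],s["ft_force"]); snap("wrist","w3")
E
```

```text
[430.81647929 165.48900911 205.32593044] [-3.14158053e+00  2.71343971e-03  2.56293397e-01] [ 0.25320988 -0.67869959 -4.60001864]
```

View pics/w3.png

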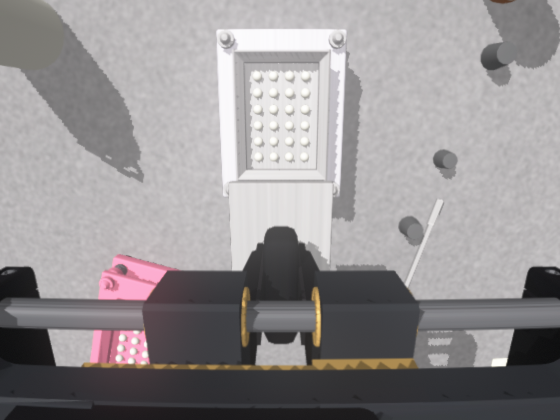

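The caps are sharp: corners at (257,76), (305,76), (258,157) and (304,157). The held tamper plate's front edge runs from (229,181) to (331,181), below the grid and nearly parallel to it.

```bash
cat > caps.py <<'E'
from h import *
def caps(f,box,z):
    c,im=load(f); x0,y0,x1,y1=box
    g=cv2.GaussianBlur(im[y0:y1,x0:x1].min(2),(3,3),0)
    t=cv2.morphologyEx(g,cv2.MORPH_TOPHAT,np.ones((17,17)))
    _,m=cv2.threshold(t,0,255,cv2.THRESH_OTSU)
    n,_,st,ce=cv2.connectedComponentsWithStats(m)
    p=np.array([ce[i]+[x0,y0] for i in range(1,n) if 15<st[i,4]<160 and max(st[i,2:4])<16])
    P=onz(c,p,z)[:,:2]; return p,P
if __name__=="__main__":
    p,P=caps("w3",(248,66,316,168),61); print(len(p)); print(p.round(1).tolist())
    r=cv2.minAreaRect(P.astype(np.float32)); print(r,P.mean(0))
    c,im=load("w3")
    Z=205.3-23.6+8
    print("plate edge",onz(c,[(229,181),(331,181)],Z))
E
python3 caps.py
```

```text
Traceback (most recent call last):
  File "caps.py", line 11, in <module>
    p,P=caps("w3",(248,66,316,168),61); print(len(p)); print(p.round(1).tolist())
        ~~~~^^^^^^^^^^^^^^^^^^^^^^^^^^
  File "caps.py", line 9, in caps
    P=onz(c,p,z)[:,:2]; return p,P
      ~~~^^^^^^^
  File "h.py", line 10, in onz
    o,d=ray(c,uv); return o+d*((z-o[2])/d[:,2])[:,None]
        ~~~^^^^^^
  File "h.py", line 6, in ray
    K,D,E=c; p=cv2.undistortPoints(np.array(uv,float).reshape(-1,1,2),K,D).reshape(-1,2)
               ~~~~~~~~~~~~~~~~~~~^^^^^^^^^^^^^^^^^^^^^^^^^^^^^^^^^^^^^^^^
cv2.error: OpenCV(4.12.0) /io/opencv/modules/calib3d/src/undistort.dispatch.cpp:347: error: (-215:Assertion failed) CV_IS_MAT(_src) && CV_IS_MAT(_dst) && (_src->rows == 1 || _src->cols == 1) && (_dst->rows == 1 || _dst->cols == 1) && _src->cols + _src->rows - 1 == _dst->rows + _dst->cols - 1 && (CV_MAT_TYPE(_src->type) == CV_32FC2 || CV_MAT_TYPE(_src->type) == CV_64FC2) && (CV_MAT_TYPE(_dst->type) == CV_32FC2 || CV_MAT_TYPE(_dst->type) == CV_64FC2) in function 'cvUndistortPointsInternal'
```

```bash
python3 - <<'E'
from h import *
c,im=load("w3"); print(im[76,248:316].min(1).tolist()); print(im[70:85,257].min(1).tolist())
g=im[66:168,248:316].min(2)
_,m=cv2.threshold(g,0,255,cv2.THRESH_OTSU); print(_)
n,_,st,ce=cv2.connectedComponentsWithStats(m); print(n,st[:,2:].tolist())
E
```

```text
[178, 183, 212, 227, 226, 237, 245, 248, 248, 246, 239, 227, 207, 183, 217, 231, 235, 235, 233, 233, 227, 234, 243, 247, 248, 247, 241, 231, 213, 184, 190, 233, 236, 235, 232, 230, 227, 232, 242, 246, 247, 247, 243, 234, 219, 194, 194, 224, 232, 234, 236, 235, 232, 228, 240, 245, 248, 248, 245, 237, 223, 205, 213, 234, 235, 233, 232, 231]
[191, 224, 248, 251, 252, 251, 246, 235, 220, 191, 165, 166, 199, 226, 233]
206.0
2 [[68, 102, 1488], [66, 98, 5448]]
```

```bash
python3 - <<'E'
s=open('caps.py').read()
a=s.index("    g=cv2"); b=s.index("    n,_,st")
s=s[:a]+"    m=(im[y0:y1,x0:x1].min(2)>=239).astype(np.uint8)*255\n"+s[b:]
open('caps.py','w').write(s)
E
python3 caps.py
```

```text
24
[[255.9, 74.2], [272.0, 74.1], [288.5, 74.1], [304.5, 74.1], [256.1, 90.7], [272.1, 90.7], [288.5, 90.7], [304.4, 90.6], [256.5, 107.5], [272.4, 107.4], [288.3, 107.4], [304.2, 107.5], [256.6, 123.7], [272.6, 123.7], [288.1, 123.9], [303.6, 123.8], [256.8, 139.8], [272.6, 139.7], [287.9, 139.7], [303.6, 139.7], [257.3, 155.4], [272.6, 155.4], [287.8, 155.5], [303.4, 155.4]]
((502.9027099609375, 185.26792907714844), (69.58100891113281, 41.95931625366211), 14.650932312011719) [503.04363117 185.26713732]
plate edge [[463.19780466 203.49744585 189.7       ]
 [477.28387616 149.78499946 189.7       ]]
```

step_arm --plan '[[[30, -0.6, 10, 0, -1], [60, -0.6, 25, 0, -1], [75, -0.6, 50, 0, -1], [75, -0.6, 75, 0, -1], [75, -0.6, 90, 0, -1], [75, -0.6, 92, 0, -1], [75, -0.6, 92, 0, -1]]]'

```text
t: 6.08
eef_pos: [504.0, 183.1, 113.6]
tcp_rot: [3.141, 0.003, 0.253]
ft_force: [-0.7, 0.2, -4.2]
opening: 0.167
grip_force: 30.0
```

```bash
python3 - <<'E'
from grip import *
s=env.state(); print(s["eef_pos"],s["tcp_rot"],s["ft_force"],s["moment"]); c,im=snap("wrist","w4"); 
ct,it=snap("top","t4"); cs,i2=snap("side","s4")
a=cv2.resize(im[100:300,180:380],(500,500),interpolation=2)
f=proj(ct,[[503,185,70]])[0].astype(int); b=cv2.resize(i2[int(proj(cs,[[503,185,80]])[0][1])-45:,:][:90, int(proj(cs,[[503,185,80]])[0][0])-50:][:,:100],(300,270),interpolation=2)
d=np.zeros((500,300,3),np.uint8); d[:270]=b
cv2.imwrite("pics/v4.png",np.hstack([a,d]))
E
```

```text
[504.00073542 183.13522238 113.63325124] [3.14147826e+00 2.63864706e-03 2.53052266e-01] [-0.73720884  0.16412675 -4.21077133] [-0.0138195  -0.02215072  0.03930413]
```

View pics/v4.png

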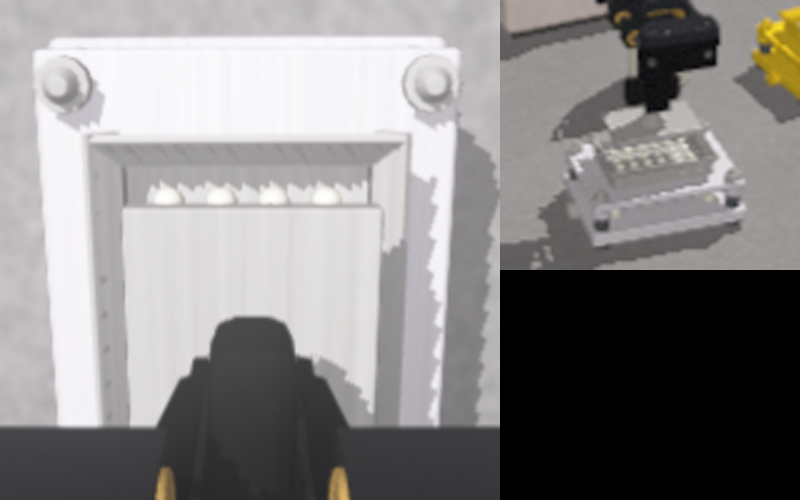

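The crop shows the plate's front edge at full-image (229,183) to (332,183). The guard lip's front corners are at (215,154) and (344,154), and the inner wall's at (229,166) and (328,166).

```bash
python3 - <<'E'
from h import *
c,im=load("w4")
y=.2557; R=np.array([[np.cos(y),np.sin(y)],[np.sin(y),-np.cos(y)]]) # rows tool x, tool y
tcp=np.array([504.0,183.1])
def show(n,uv,z,half):
    P=onz(c,uv,z)[:,:2]; q=(P-tcp)@R.T; print(n,q.round(1).tolist(),"width",round(np.ptp(q[:,1]),1),"centre x,y rel tcp",(q[:,0].mean()-half).round(1),q[:,1].mean().round(1))
f=lambda l:[(180+a/2.5,100+b/2.5) for a,b in l]
show("mouth",f([(88,135),(411,135)]),72,53)
show("inner",f([(122,165),(370,165)]),65,46)
show("plate bot",f([(122,206),(381,206)]),90,43)
show("plate top",f([(122,209),(381,209)]),98,43)
cp=np.array([502.6,185.0])
print("caps rel", (cp-tcp)@R.T)
# profiles
print(im[175:192,240].min(1).tolist()); print(im[145:172,250].min(1).tolist()); print(im[210,205:240].min(1).tolist()); print(im[200,325:352].min(1).tolist())
E
```

```text
mouth [[52.8, -40.2], [52.6, 38.5]] width 78.7 centre x,y rel tcp -0.3 -0.8
inner [[44.5, -33.2], [44.3, 29.7]] width 62.9 centre x,y rel tcp -1.6 -1.8
plate bot [[38.7, -29.8], [38.6, 29.1]] width 58.9 centre x,y rel tcp -4.3 -0.4
plate top [[39.6, -28.6], [39.5, 27.9]] width 56.5 centre x,y rel tcp -3.5 -0.4
caps rel [-0.87392793 -2.19231612]
[220, 222, 223, 224, 223, 218, 195, 178, 205, 222, 222, 221, 221, 221, 221, 220, 220]
[247, 246, 246, 247, 247, 247, 247, 246, 242, 235, 232, 214, 166, 149, 148, 151, 155, 158, 158, 156, 157, 164, 170, 168, 169, 169, 168]
[244, 244, 244, 244, 243, 244, 244, 245, 245, 244, 234, 219, 200, 175, 169, 162, 162, 164, 172, 170, 169, 169, 171, 172, 181, 213, 220, 221, 222, 222, 222, 222, 222, 221, 219]
[224, 225, 225, 224, 224, 222, 215, 184, 187, 190, 197, 162, 148, 147, 149, 150, 150, 156, 176, 183, 184, 185, 184, 183, 184, 185, 183]
```

step_arm --plan '[[[2.5, -1, 0, -0.2, -1], [2.5, -1, 4, -0.2, -1], [2.5, -1, 9, -0.2, -1], [2.5, -1, 14, -0.2, -1], [2.5, -1, 14, -0.2, -1], [2.5, -1, 14, -0.2, -1]]]'

```text
t: 6.73
eef_pos: [506.1, 185.9, 100.2]
tcp_rot: [3.142, 0.001, 0.258]
ft_force: [0.2, 0.5, -4.2]
opening: 0.168
grip_force: 30.0
```

```bash
python3 - <<'E'
from h import *
s=env.state(); print(s["eef_pos"],s["tcp_rot"],s["ft_force"],s["moment"]); c,im=snap("wrist","w5")
cv2.imwrite("pics/v5.png",cv2.resize(im[110:270,200:360],(560,560),interpolation=2))
E
```

```text
[506.12415233 185.90999248 100.16141758] [3.14154703e+00 9.70006271e-04 2.57931539e-01] [ 0.24301864  0.49464423 -4.19132186] [-0.02438582  0.00064669  0.01608607]
```

View pics/v5.png

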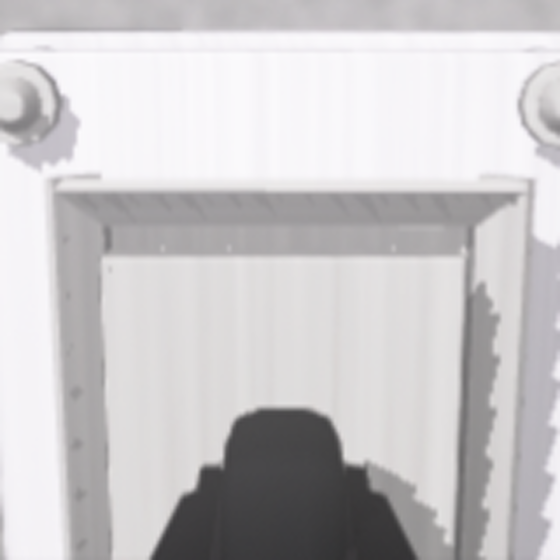

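The plate (crop x 102–466, front edge at row 255) now sits just above the mouth (x 52–530, front lip at row 185), close to centred.

```bash
python3 - <<'E'
from h import *
c,im=load("w5")
y=.2579; R=np.array([[np.cos(y),np.sin(y)],[np.sin(y),-np.cos(y)]])
tcp=np.array([506.12,185.91])
def show(n,uv,z,half):
    P=onz(c,[(200+a/3.5-.5,110+b/3.5-.5) for a,b in uv],z)[:,:2]; q=(P-tcp)@R.T; print(n,q.round(1).tolist(),"w",round(np.ptp(q[:,1]),1),"centre",(q[:,0].mean()-half).round(1),q[:,1].mean().round(1))
show("mouth",[(52,184),(530,184)],72,53)
show("inner",[(105,226),(472,226)],65,46)
show("plate bot",[(102,254),(466,254)],76.6,43)
show("plate top",[(102,257),(466,257)],84.6,43)
E
```

```text
mouth [[49.6, -38.5], [49.7, 39.9]] w 78.4 centre -3.3 0.7
inner [[41.5, -31.1], [41.5, 31.7]] w 62.8 centre -4.5 0.3
plate bot [[38.9, -30.0], [38.9, 29.1]] w 59.1 centre -4.1 -0.4
plate top [[39.9, -28.8], [39.9, 27.9]] w 56.7 centre -3.1 -0.4
```

step_arm --plan '[[[-0.3, 0.9, 3, 0, -1], [-0.3, 0.9, 6, 0, -1], [-0.3, 0.9, 9, 0, -1], [-0.3, 0.9, 12, 0, -1], [-0.3, 0.9, 13, 0, -1], [-0.3, 0.9, 13, 0, -1]]]'

```text
t: 7.28
eef_pos: [506.2, 184.9, 87.2]
tcp_rot: [3.142, 0.001, 0.258]
ft_force: [0.1, -0.7, -4.4]
opening: 0.165
grip_force: 30.0
```

step_arm --plan '[[[0, 0, 0.7, 0, -1], [0, 0, 1.4, 0, -1], [0, 0, 2.1, 0, -1], [0, 0, 2.8, 0, -1], [0, 0, 3.5, 0, -1], [0, 0, 4, 0, -1], [0, 0, 4, 0, -1], [0, 0, 4, 0, -1]]]'

```text
t: 7.95
eef_pos: [506.4, 185.0, 83.8]
tcp_rot: [3.141, -0.0, 0.258]
ft_force: [0.3, 0.9, -0.9]
opening: 0.167
grip_force: 30.0
```

step_arm --plan '[[[0, 0, 0.4, 0, -1], [0, 0, 0.8, 0, -1], [0, 0, 1.2, 0, -1], [0, 0, 1.6, 0, -1], [0, 0, 2, 0, -1], [0, 0, 2.4, 0, -1], [0, 0, 2.8, 0, -1], [0, 0, 3, 0, -1]]]'

```text
t: 8.62
eef_pos: [506.4, 185.0, 80.6]
tcp_rot: [3.142, -0.0, 0.258]
ft_force: [-0.5, -0.4, 0.6]
opening: 0.167
grip_force: 30.0
```

step_arm --plan '[[[0, 0, 0.3, 0, -1], [0, 0, 0.6, 0, -1], [0, 0, 0.9, 0, -1], [0, 0, 1.2, 0, -1], [0, 0, 1.5, 0, -1], [0, 0, 1.5, 0, -1], [0, 0, 1.5, 0, -1]]]'

```text
t: 9.2
eef_pos: [506.4, 185.0, 79.1]
tcp_rot: [3.141, -0.0, 0.258]
ft_force: [-0.3, 1.4, 1.7]
opening: 0.165
grip_force: 30.0
```

step_arm --plan '[[[0, 0, 0.2, 0, -1], [0, 0, 0.4, 0, -1], [0, 0, 0.6, 0, -1], [0, 0, 0.8, 0, -1], [0, 0, 1, 0, -1], [0, 0, 1, 0, -1], [0, 0, 1, 0, -1]]]'

```text
t: 9.78
eef_pos: [506.4, 185.0, 78.1]
tcp_rot: [3.142, -0.0, 0.258]
ft_force: [0.9, -1.0, 1.5]
opening: 0.167
grip_force: 30.0
```

step_arm --plan '[[[0, 0, 0.2, 0, -1], [0, 0, 0.4, 0, -1], [0, 0, 0.6, 0, -1], [0, 0, 0.8, 0, -1], [0, 0, 1, 0, -1], [0, 0, 1, 0, -1], [0, 0, 1, 0, -1]]]'

```text
t: 10.37
eef_pos: [506.3, 185.0, 77.1]
tcp_rot: [3.141, -0.0, 0.258]
ft_force: [1.0, 0.7, 1.7]
opening: 0.166
grip_force: 30.0
```

step_arm --plan '[[[0, 0, 0.2, 0, -1], [0, 0, 0.4, 0, -1], [0, 0, 0.6, 0, -1], [0, 0, 0.8, 0, -1], [0, 0, 1, 0, -1], [0, 0, 1.2, 0, -1], [0, 0, 1.2, 0, -1], [0, 0, 1.2, 0, -1]]]'

```text
t: 11.03
eef_pos: [506.3, 185.0, 75.9]
tcp_rot: [3.141, -0.0, 0.258]
ft_force: [0.7, 0.7, 2.7]
opening: 0.168
grip_force: 30.0
```

step_arm --plan '[[[0, 0, 0.2, 0, -1], [0, 0, 0.4, 0, -1], [0, 0, 0.6, 0, -1], [0, 0, 0.8, 0, -1], [0, 0, 1, 0, -1], [0, 0, 1.2, 0, -1], [0, 0, 1.2, 0, -1], [0, 0, 1.2, 0, -1]]]'

```text
t: 11.7
eef_pos: [506.4, 185.0, 74.7]
tcp_rot: [3.142, -0.0, 0.258]
ft_force: [1.6, 0.9, 3.5]
opening: 0.163
grip_force: 30.0
```

step_arm --plan '[[[0, 0, 0.2, 0, -1], [0, 0, 0.4, 0, -1], [0, 0, 0.6, 0, -1], [0, 0, 0.8, 0, -1], [0, 0, 1, 0, -1], [0, 0, 1, 0, -1], [0, 0, 1, 0, -1], [0, 0, 1, 0, -1]]]'

```text
t: 12.37
eef_pos: [506.3, 185.0, 73.7]
tcp_rot: [3.142, -0.0, 0.258]
ft_force: [1.3, 0.0, 3.1]
opening: 0.168
grip_force: 30.0
```

step_arm --plan '[[[0, 0, 0.2, 0, -1], [0, 0, 0.4, 0, -1], [0, 0, 0.6, 0, -1], [0, 0, 0.8, 0, -1], [0, 0, 1, 0, -1], [0, 0, 1, 0, -1], [0, 0, 1, 0, -1], [0, 0, 1, 0, -1]]]'

```text
t: 13.03
eef_pos: [506.3, 185.0, 72.7]
tcp_rot: [3.141, -0.0, 0.258]
ft_force: [1.5, 0.8, 3.4]
opening: 0.166
grip_force: 30.0
```

step_arm --plan '[[[0, 0, 0.2, 0, -1], [0, 0, 0.4, 0, -1], [0, 0, 0.6, 0, -1], [0, 0, 0.8, 0, -1], [0, 0, 1, 0, -1], [0, 0, 1, 0, -1], [0, 0, 1, 0, -1], [0, 0, 1, 0, -1]]]'

```text
t: 13.7
eef_pos: [506.3, 185.0, 71.7]
tcp_rot: [3.142, -0.0, 0.258]
ft_force: [1.3, 1.1, 4.2]
opening: 0.166
grip_force: 30.0
```

step_arm --plan '[[[0, 0, 0.2, 0, -1], [0, 0, 0.4, 0, -1], [0, 0, 0.6, 0, -1], [0, 0, 0.8, 0, -1], [0, 0, 1, 0, -1], [0, 0, 1, 0, -1], [0, 0, 1, 0, -1], [0, 0, 1, 0, -1]]]'

```text
t: 14.37
eef_pos: [506.3, 185.0, 70.7]
tcp_rot: [3.142, 0.0, 0.258]
ft_force: [1.2, 0.1, 4.8]
opening: 0.166
grip_force: 30.0
```

step_arm --plan '[[[0, 0, 0.2, 0, -1], [0, 0, 0.4, 0, -1], [0, 0, 0.6, 0, -1], [0, 0, 0.8, 0, -1], [0, 0, 1, 0, -1], [0, 0, 1, 0, -1], [0, 0, 1, 0, -1], [0, 0, 1, 0, -1]]]'

```text
t: 15.03
eef_pos: [506.3, 185.0, 69.7]
tcp_rot: [3.142, -0.0, 0.258]
ft_force: [1.0, -0.3, 5.0]
opening: 0.17
grip_force: 30.0
```

step_arm --plan '[[[0, 0, 0.2, 0, -1], [0, 0, 0.4, 0, -1], [0, 0, 0.6, 0, -1], [0, 0, 0.8, 0, -1], [0, 0, 1, 0, -1], [0, 0, 1, 0, -1], [0, 0, 1, 0, -1], [0, 0, 1, 0, -1]]]'

```text
t: 15.7
eef_pos: [506.3, 185.0, 68.7]
tcp_rot: [3.141, 0.0, 0.258]
ft_force: [1.2, 0.7, 5.0]
opening: 0.169
grip_force: 30.0
```

step_arm --plan '[[[0, 0, 0.2, 0, -1], [0, 0, 0.4, 0, -1], [0, 0, 0.6, 0, -1], [0, 0, 0.8, 0, -1], [0, 0, 0.8, 0, -1], [0, 0, 0.8, 0, -1]]]'

```text
t: 16.2
eef_pos: [506.3, 185.0, 67.9]
tcp_rot: [3.141, -0.0, 0.258]
ft_force: [1.2, 0.5, 5.3]
opening: 0.168
grip_force: 30.0
```

step_arm --plan '[[[0, 0, 0.2, 0, -1], [0, 0, 0.4, 0, -1], [0, 0, 0.6, 0, -1], [0, 0, 0.8, 0, -1], [0, 0, 0.8, 0, -1], [0, 0, 0.8, 0, -1]]]'

```text
t: 16.7
eef_pos: [506.3, 185.0, 67.1]
tcp_rot: [3.142, 0.0, 0.258]
ft_force: [1.2, 0.2, 6.3]
opening: 0.165
grip_force: 30.0
```

step_arm --plan '[[[0, 0, 0.1, 0, -1], [0, 0, 0.2, 0, -1], [0, 0, 0.3, 0, -1], [0, 0, 0.4, 0, -1], [0, 0, 0.5, 0, -1], [0, 0, 0.5, 0, -1]]]'

```text
t: 17.2
eef_pos: [506.3, 185.0, 66.6]
tcp_rot: [3.142, -0.0, 0.258]
ft_force: [0.0, -0.1, 5.9]
opening: 0.165
grip_force: 30.0
```

step_arm --plan '[[[0, 0, 0.1, 0, -1], [0, 0, 0.2, 0, -1], [0, 0, 0.3, 0, -1], [0, 0, 0.4, 0, -1], [0, 0, 0.5, 0, -1], [0, 0, 0.5, 0, -1]]]'

```text
t: 17.7
eef_pos: [506.3, 185.0, 66.3]
tcp_rot: [3.141, -0.0, 0.258]
ft_force: [0.0, 0.8, 7.4]
opening: 0.166
grip_force: 30.0
```

step_arm --plan '[[[0, 0, 0.1, 0, -1], [0, 0, 0.2, 0, -1], [0, 0, 0.3, 0, -1], [0, 0, 0.4, 0, -1], [0, 0, 0.4, 0, -1]]]'

```text
t: 18.12
eef_pos: [506.3, 185.0, 66.2]
tcp_rot: [3.141, -0.0, 0.258]
ft_force: [-1.0, -0.5, 11.7]
opening: 0.163
grip_force: 30.0
```

```bash
python3 - <<'E'
from h import *
F=[]
for i in range(3):
    env.read_camera("wrist"); s=env.state(); F.append(np.r_[s["ft_force"],s["moment"],s["eef_pos"][2]])
print(np.round(F,2)); snap("side","s6")
E
```

```text
[[-1.040e+00 -5.900e-01  1.103e+01  1.000e-02  2.000e-02  1.000e-02
   6.620e+01]
 [-6.700e-01 -7.600e-01  1.211e+01  8.000e-02  1.000e-02 -0.000e+00
   6.620e+01]
 [-1.060e+00 -3.800e-01  1.171e+01  3.000e-02  3.000e-02 -2.000e-02
   6.622e+01]]
```

step_arm --plan '[[[0, 0, 0.1, 0, -1], [0, 0, 0.2, 0, -1], [0, 0, 0.2, 0, -1]]]'

```text
t: 18.57
eef_pos: [506.3, 185.0, 66.2]
tcp_rot: [3.141, -0.0, 0.258]
ft_force: [-1.2, 0.1, 14.0]
opening: 0.167
grip_force: 30.0
```

N ≈ 18 N, so I'll hold there for over a second.

step_arm --plan '[[[0, 0, 0, 0, -1], [0, 0, 0, 0, -1], [0, 0, 0, 0, -1], [0, 0, 0, 0, -1], [0, 0, 0, 0, -1], [0, 0, 0, 0, -1], [0, 0, 0, 0, -1], [0, 0, 0, 0, -1]]]'

```text
t: 19.23
eef_pos: [506.3, 185.0, 66.2]
tcp_rot: [3.141, -0.0, 0.258]
ft_force: [-1.7, -0.6, 12.8]
opening: 0.168
grip_force: 30.0
```

step_arm --plan '[[[0, 0, 0, 0, -1], [0, 0, 0, 0, -1], [0, 0, 0, 0, -1], [0, 0, 0, 0, -1], [0, 0, 0, 0, -1], [0, 0, 0, 0, -1], [0, 0, 0, 0, -1], [0, 0, 0, 0, -1]]]'

```text
t: 19.9
eef_pos: [506.3, 185.0, 66.2]
tcp_rot: [3.141, -0.0, 0.258]
ft_force: [-1.8, -0.5, 13.9]
opening: 0.168
grip_force: 30.0
```

step_arm --plan '[[[0, 0, -2, 0, -1], [0, 0, -6, 0, -1], [0, 0, -14, 0, -1], [0, 0, -26, 0, -1], [0, 0, -40, 0, -1], [0, 0, -60, 0, -1], [0, 0, -90, 0, -1], [0, 0, -120, 0, -1]]]'

```text
t: 20.57
eef_pos: [504.8, 184.6, 185.7]
tcp_rot: [3.142, 0.005, 0.258]
ft_force: [0.1, -0.1, -3.8]
opening: 0.17
grip_force: 30.0
```

step_arm --plan '[[[-20, 0, -15, 0, -1], [-45, 0, -20, 0, -1], [-65, 0, -20, 0, -1], [-76, 0, -20, 0, -1], [-76, 0, -20, 0, -1], [-76, 0, -20, 0, -1]]]'

```text
t: 21.07
eef_pos: [432.8, 165.6, 205.5]
tcp_rot: [3.142, 0.0, 0.258]
ft_force: [0.7, -0.5, -4.0]
opening: 0.167
grip_force: 30.0
```

```bash
python3 - <<'E'
from h import *
s=env.state(); print(s["eef_pos"],s["tcp_rot"],s["ft_force"]); c,im=snap("wrist","w7")
cv2.imwrite("pics/v7.png",cv2.resize(im[0:270,180:380],(592,600),fx=1,fy=1,interpolation=2)[:,:592])
E
```

```text
[432.80673278 165.598998   205.53078853] [3.14150331e+00 3.91467621e-04 2.57886911e-01] [ 0.72499466 -0.46498593 -3.95291274]
```

View pics/v7.png

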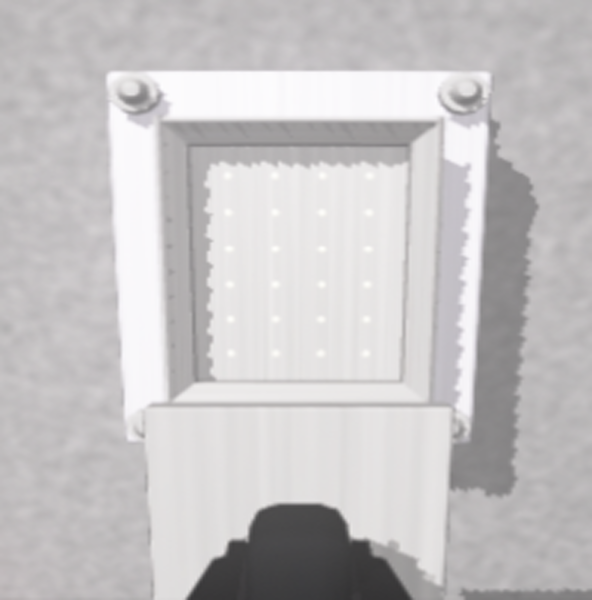

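All 24 caps are flush and show only as small dots from crop (230,176) to (367,353). Next the tamper goes back to the tray.

step_arm --plan '[[[-2, 20, 0, -1, -1], [-4, 55, 0, -2, -1], [-7, 90, 0, -3, -1], [-10, 125, 0, -4, -1], [-13, 160, 0, -5, -1], [-16, 195, 0, -6, -1], [-18, 225, 0, -6, -1], [-20, 245, 0, -6, -1]]]'

```text
t: 21.78
eef_pos: [477.2, -79.4, 205.1]
tcp_rot: [3.141, 0.0, 0.361]
ft_force: [0.9, 0.0, -4.1]
opening: 0.165
grip_force: 30.0
```

step_arm --plan '[[[-7, 35, 0, 0, -1], [-14, 70, 0, 0, -1], [-20, 105, 0, 0, -1], [-25, 130, 0, 0, -1], [-28, 145, 0, 0, -1], [-28, 151, 0, 0, -1], [-28, 151, 0, 0, -1], [-28, 151, 0, 0, -1]]]'

```text
t: 22.45
eef_pos: [503.3, -226.7, 205.1]
tcp_rot: [-3.141, 0.001, 0.363]
ft_force: [-0.5, 1.2, -4.1]
opening: 0.168
grip_force: 30.0
```

step_arm --plan '[[[0, 0, 40, 0, -1], [0, 0, 80, 0, -1], [0, 0, 115, 0, -1], [0, 0, 145, 0, -1], [0, 0, 160, 0, -1], [0, 0, 168, 0, -1], [0, 0, 168, 0, -1]]]'

```text
t: 23.03
eef_pos: [503.0, -226.1, 36.4]
tcp_rot: [-3.14, 0.002, 0.364]
ft_force: [0.1, -0.3, -3.8]
opening: 0.165
grip_force: 30.0
```

step_arm --plan '[[[-1, 4, 2, 0, -1], [-1, 4, 4, 0, -1], [-1, 4, 6, 0, -1], [-1, 4, 7.5, 0, -1], [-1, 4, 8.5, 0, -1], [-1, 4, 9, 0, -1], [-1, 4, 9, 0, -1]]]'

```text
t: 23.62
eef_pos: [503.9, -231.6, 28.7]
tcp_rot: [3.141, -0.0, 0.363]
ft_force: [0.9, -0.3, -4.3]
opening: 0.167
grip_force: 30.0
```

step_arm --plan '[[[0, 0, 0.3, 0, -1], [0, 0, 0.6, 0, -1], [0, 0, 0.9, 0, -1], [0, 0, 0.9, 0, -1], [0, 0, 0.9, 0, -1]]]'

```text
t: 24.03
eef_pos: [503.8, -231.6, 27.6]
tcp_rot: [3.142, 0.0, 0.363]
ft_force: [-0.3, -0.2, -3.7]
opening: 0.164
grip_force: 30.0
```

step_arm --plan '[[[0, 0, 0.3, 0, -1], [0, 0, 0.6, 0, -1], [0, 0, 0.9, 0, -1], [0, 0, 0.9, 0, -1], [0, 0, 0.9, 0, -1]]]'

```text
t: 24.45
eef_pos: [503.8, -231.6, 26.8]
tcp_rot: [3.141, -0.0, 0.363]
ft_force: [0.3, -0.4, -4.3]
opening: 0.167
grip_force: 30.0
```

step_arm --plan '[[[0, 0, 0.2, 0, -1], [0, 0, 0.4, 0, -1], [0, 0, 0.5, 0, -1], [0, 0, 0.5, 0, -1]]]'

```text
t: 24.78
eef_pos: [503.8, -231.7, 26.7]
tcp_rot: [3.141, -0.0, 0.363]
ft_force: [-3.9, 0.8, 4.9]
opening: 0.165
grip_force: 30.0
```

Contact with the tray floor, so I can release. The fingers clear the bar once they are partly open.

step_arm --plan '[[[0, 0, -0.2, 0, 0], [0, 0, -0.2, 0, 0.2], [0, 0, -0.2, 0, 0.4], [0, 0, -0.2, 0, 0.6], [0, 0, -0.2, 0, 0.6], [0, 0, -0.2, 0, 0.6], [0, 0, -0.2, 0, 0.6], [0, 0, -0.2, 0, 0.6]]]'

```text
t: 25.45
eef_pos: [503.8, -231.6, 26.4]
tcp_rot: [3.142, 0.0, 0.363]
ft_force: [-0.6, 0.2, -0.2]
opening: 0.668
grip_force: 0.0
```

step_arm --plan '[[[0, 0, -20, 0, 0.6], [0, 0, -55, 0, 0.6], [0, 0, -90, 0, 0.6], [0, 0, -130, 0, 0.6], [0, 0, -160, 0, 0.6], [0, 0, -180, 0, 0.6], [0, 0, -180, 0, 0.6], [0, 0, -180, 0, 0.6]]]'

```text
t: 26.12
eef_pos: [503.9, -231.7, 207.2]
tcp_rot: [3.14, -0.001, 0.363]
ft_force: [-0.7, -0.8, -0.8]
opening: 0.803
grip_force: 0.0
```

```bash
python3 - <<'E'
from h import *
s=env.state(); print(s["eef_pos"],s["ft_force"],s["t"]); snap("wrist","w8")
E
```

```text
[ 503.94798947 -231.6639778   207.16122525] [-0.72023921 -0.7533763  -0.8434464 ] 26.1167
```

View pics/w8.png

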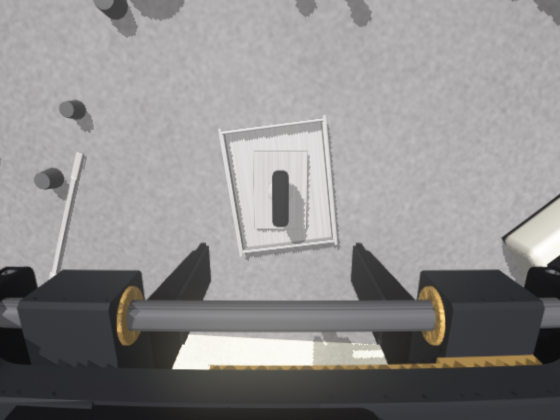

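The tamper lies flat and centred in the tray, with its grip at (280,198). The gripper is clear and the stoppers and spatula haven't moved.

```bash
python3 -c "
from cell import env
print(env.job_done())"
```

```text
the job is handed in; nothing more can be done
None
```

The job is handed in: the filler was pressed at about 18 N for over a second, all 24 caps look flush, and the tamper is back flat in its tray; I moved nothing else, though I took no final overview picture of the bench and the hand-in returned no verdict.

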